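# Turn the tea box round the corner post and tuck it under the spice shelf

### The arm

A 6-joint arm with a two-finger parallel gripper is mounted at the origin on a cart in front of the work surface, level with it; the furniture and walls round the work are solid. World frame = base frame: x ahead of the robot, y to its left, z up, the work surface at z = 0. Lengths are in mm, angles in rad, forces in N, time in s.
With the tool pointing down it reaches from about 400 to 925 mm from the base axis. Payload 12.5 kg.
Tool frame: the origin (TCP) lies midway between the tips of the shut fingers; the grasp point (between the pads) lies 19 mm behind it; z points along the fingers, y is the line along which they close (so a half turn about z gives the same grasp; the last joint's range is limited). The gripper opens to 95 mm and grips with 3 to 60 N. Pads are 20 mm wide; open, the fingers measure 119 mm over their backs; the gripper's body (75 mm by 180 mm) begins 59 mm behind the grasp point.
Start: joints at [-1.38, 0.491, 1.559, -0, 1.092, -0.106], TCP at [182.811, -597.685, 214.661] pointing down, gripper open.
Joint ranges: [-3.1, 3.1], [-0.84, 2.19], [0.05, 2.79], [-1.13, 4.28], [0.06, 2.93], [-2.69, 2.69]. Speed limits (rad/s): [2.22, 2.22, 2.79, 3.14, 3.14, 3.14].

### API

Orientations are given as [roll, pitch, yaw] about the fixed x, y, z axes, in that order (R = Rz(yaw) Ry(pitch) Rx(roll)).
In Python, from cell import * gives the robot as it stands. The module is installed in compiled form; this text tells all that it offers.
- The arm moves only by the tool arm_command, never from a script. Its arguments are lists of equal length, an entry for each row: "delta_pos": the shift along the world's x, y, z in units of 250 mm (1.0 is 250 mm), a list of three; "delta_rot": the turn, a rotation vector about the world's x, y, z in units of 90 degrees (1.0 is 90 degrees), a list of three; "claw": the closure, from 0 (fully open) to 1 (shut). In form: {"delta_pos": [[tx, ty, tz], ...], "delta_rot": [[wx, wy, wz], ...], "claw": [claw, ...]}. A call has exactly 5 rows; each row is the pose to reach, as a shift and turn from the pose commanded when the call began; what a row does not reach only later rows make up. A row lasts 1/12 s, in which the tool goes at most 41.7 mm and 7.16 degrees, less where a joint would pass 70% of its speed; a pose out of reach is approached as far as the arm can. A call with a number of a shift or a turn outside -1 to 1 is refused whole. A call with a gripper value outside its range is refused whole. The fingers move at their own pace and stop on an object; the grip force is fixed at half the most. Time passes only in rows, so rows that repeat a pose let the fingers close, or fill a call up. It gives the time, the measured TCP pose, the force, the opening and the grip force at its end, in the units of the state.
- state(): the state, without advancing time (a new reading comes with each control period).
- read_camera(name): name is "scene" or "top" or "wrist"; returns the picture (420x560x3 uint8, red, green, blue); there is no depth.
- calibration(name): a dict with "camera_matrix" (3x3 intrinsics, pixels), "T" (4x4, takes a point from camera to world coordinates). Camera axes: x right, y down, z forward; pixel columns grow to the right and rows downward; lengths in mm; the calibration is good to about 2 mm. The wrist camera is an equidistant fisheye: a pixel r from the principal point sees the ray r / f radians off the axis. A picture is of the moment at which its call begins: read the wrist's pose just before it. calibration takes no time and is no camera call; for the wrist camera it gives the pose at the moment of the call.
- job_done(): hands the job in; it is judged then, once.
The state is a dict: "t": time; "joints": joint angles; "qvel": joint speeds; "tau": joint torques, N m; "eef_pos": TCP position; "tcp_rot": TCP orientation; "ft_force": force on the tool from outside, world axes, zero at the start; "moment": the same for the moment, N m; "opening": opening from 0.0 (shut) to 1.0 (fully open); "grip_force": force on a finger pad.
Only numpy, scipy, OpenCV 4.12 (cv2) and the standard library are available. Lean on these libraries where they do the work, as an engineer would, in place of code of your own. Each camera call takes 0.05 s, during which the arm holds its last target. There are 200 camera calls.

### The job

The square tea box stands in front of the spice shelf with its window facing left. Turn it a quarter turn by pushing it against the shelf's front left corner post so that it pivots round the post, then push it fully home under the shelf: back side flat against the back rail, left side close along the post, window facing out towards you. Keep the box flat on the worktop and leave everything else where it stands.

Things in the scene. Friction and masses are not known exactly. Their poses are not given: they have to be found in the camera images.
- tea_box: Square wooden tea box, 110 x 110 x 58 mm high, 0.3 to 0.54 kg, closed, loose, lacquered smooth (friction 0.17 to 0.27). Origin: centre of its underside, z up. Its -x side has the window, the others are plain and flat. It starts in front of the corner post, 10 to 60 mm clear of it, its window to the shelf's left end (+y) within 11 degrees; the post is behind the left half of its far side.
- window (a point): Middle of the tea box's window, in the box's -x side, 55 mm from its centre axis: an opening 78 mm wide, 36 to 50 mm above the worktop, paper sachets showing inside. Below it that side is a solid lip 36 mm high.
- shelf: Low spice shelf, fixed. Origin: centre of its footprint on the worktop; x to the back, y to its left end, z up. Board 150 (x) x 400 (y) mm, underside 235, top 251 mm above the worktop, front edge at x = -60 mm. Round legs, 18 mm diameter, at x = -36 and +79, y = +-185 mm. Jars up to 105 mm tall stand on the board: a tool gets under it only tilted, from the front.
- rail (a point): Point on the front face of the shelf's wooden back rail, 20 mm above the worktop, at x = +60, y = +121 mm in the shelf's frame: where the middle of the tea box's back (+x) side comes to rest. The rail is 5 to 40 mm above the worktop, along the whole back.
- corner_post: Front left leg of the shelf, at x = -36, y = +185 mm in its frame: round steel post, 18 mm diameter, 235 mm tall, fixed. Origin on its axis at the worktop; axes as the shelf's.
- spice_jar_1: spice jar, glass with a dark lid, 41 mm across, 105 mm tall, standing on top of the shelf board; bystander; origin at the centre of its underside, z up
- spice_jar_2: a second spice jar, 41 mm across, 105 mm tall, on top of the shelf board; bystander; origin at the centre of its underside, z up
- mill_2: salt shaker of glass with a grey top, 44 mm across, 90 mm tall, on top of the shelf board; bystander; origin at the centre of its underside, z up
- mug: small cream mug, 59 mm across, 84 mm with its handle, 56 mm tall, under the right part of the shelf; bystander; origin at the centre of its underside, z up
- lemon: lemon, 78 x 55 mm, on the worktop right of the work; bystander; origin at the centre of its underside, z up
- wooden_spoon: wooden spoon, 316 mm long, lying flat on the right; bystander; origin at the centre of its underside, z up
Not all that is in view belongs to the job. Several things have the shape of the tea_box; the one meant has the colours described above.

How it is judged (in metres and radians):
On the way:
1. about half way through its quarter turn, the box bears against the corner post (contact force between tea_box and corner_post above 0.3 N and angle between the x axis of tea_box and the x axis of shelf, either way round between 0.35 and 1.2 rad), for 0.05 s.
At the end, for the whole second after the job is handed in: The tea box rests flat under the shelf, its back side against the back rail (centre no more than 12 mm short of home), square to the shelf within 8 degrees, window to the front, its left side within about 30 mm of the corner post's inner side; it is at rest (angle between the x axis of tea_box and the x axis of shelf, either way round below 0.14 rad and x of window in the frame of shelf below -0.035 m and x of tea_box in the frame of shelf between -0.007 and 0.015 m and y of tea_box in the frame of shelf between 0.091 and 0.135 m and angle between tea_box's own z axis and vertical below 0.05 rad and linear speed of tea_box below 0.01 m/s); the robot touches nothing.
It fails at once if the tea box is tipped by more than 15 degrees or lifted (angle between tea_box's own z axis and vertical above 0.26 rad or height (world z) of tea_box above 0.03 m).
It fails at once if a bystander is moved by more than 30 mm (distance of any of spice_jar_1, spice_jar_2, mill_2, mug, lemon, wooden_spoon from where it was at the start of the episode above 0.03 m).
It also fails if it takes over 54 s, if anything falls off the work surface, if the arm or the gripper's body presses on something with over 40 N, if the wrist force passes 120 N, or if a joint passes its speed limit or range.

## Working session

There is one attempt and no reset: what is moved stays moved. The work goes in short steps, Python scripts to look and compute and a tool call to move; the robot and the scene stay as the last step left them, time stands still between calls to the robot, and variables do not carry over. Pictures are saved under pics/ and viewed, at most 10 in all, crops included, and the job is handed in when it is done.

Besides the shell and the picture viewer there is one more tool, called after "Call:" as name(argument=value, ...) on one line, values as JSON. arm_command: Moves the arm, as the interface text tells. Shifts and turns lie within -1 to 1; 1 stands for 250 mm of shift or 90 degrees of turn. Its arguments: {"type":"object","properties":{"delta_pos":{"type":"array"},"delta_rot":{"type":"array"},"claw":{"type":"array"}},"required":["delta_pos","delta_rot","claw"]}

```bash
mkdir -p pics; python3 - <<'E'
from cell import *
import cv2, numpy as np
for n in ("scene","top"):
    im=read_camera(n); cv2.imwrite(f"pics/{n}0.png",im[...,::-1]); np.save(f"pics/{n}0.npy",im)
    c=calibration(n); print(n,np.round(c["camera_matrix"],1).tolist(),np.round(c["T"],3).tolist())
s=state(); print(s["t"],s["eef_pos"],s["tcp_rot"])
E
```

```text
scene [[387.5, 0.0, 274.5], [0.0, 387.5, 211.3], [0.0, 0.0, 1.0]] [[-0.675, -0.311, 0.669, -44.333], [-0.738, 0.299, -0.605, 509.236], [-0.012, -0.902, -0.431, 596.535], [0.0, 0.0, 0.0, 1.0]]
top [[456.7, 0.0, 280.2], [0.0, 456.7, 214.2], [0.0, 0.0, 1.0]] [[-0.116, -0.925, 0.361, 160.586], [-0.993, 0.104, -0.053, -40.022], [0.012, -0.365, -0.931, 1290.34], [0.0, 0.0, 0.0, 1.0]]
0.1 [ 182.7735592  -597.47841904  214.13526254] [-3.14065424e+00 -1.19796139e-04  2.96766500e-01]
```

View pics/scene0.png

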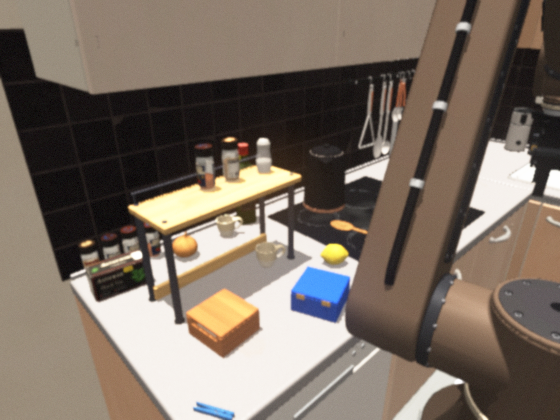

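View pics/top0.png

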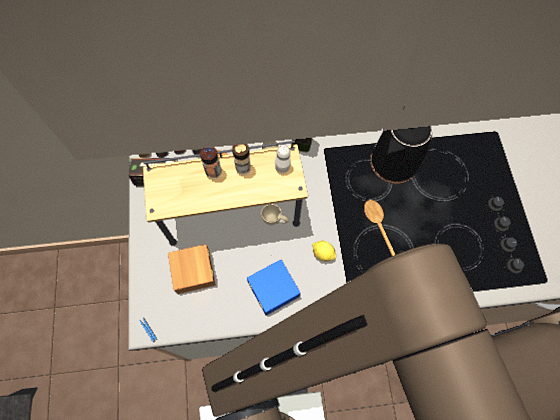

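The top view has two box-shaped things. The orange wooden one is at top (191,268) and scene (223,320), and the blue one is at top (273,287) and scene (321,293). The orange one fits "wooden tea box" and stands in front of the left post, whose foot is at about top (174,243) and scene (178,316). Next I'll confirm that in a crop and measure.

```bash
cat > h.py <<'E'
import numpy as np, cv2
from cell import *
def ray(n,p):
    c=calibration(n);K=np.array(c["camera_matrix"]);T=np.array(c["T"])
    d=T[:3,:3]@np.linalg.solve(K,[p[0],p[1],1]);return T[:3,3],d/np.linalg.norm(d)
def onz(n,p,z):
    o,d=ray(n,p);return (o+d*(z-o[2])/d[2])[:2]
def tri(p,q):
    a,u=ray("top",p);b,v=ray("scene",q)
    s=np.linalg.lstsq(np.c_[u,-v],b-a,rcond=None)[0];x,y=a+u*s[0],b+v*s[1]
    return (x+y)/2,np.linalg.norm(x-y)
def proj(n,X):
    c=calibration(n);T=np.linalg.inv(np.array(c["T"]));p=np.array(c["camera_matrix"])@(T[:3,:3]@np.array(X,float)+T[:3,3]);return p[:2]/p[2]
def quad(m):
    k=max(cv2.findContours(m,0,1)[0],key=cv2.contourArea);h=cv2.convexHull(k)
    return cv2.approxPolyN(h,4,ensure_convex=True)[0].astype(float) if hasattr(cv2,"approxPolyN") else cv2.boxPoints(cv2.minAreaRect(h))
def mask(im,lo,hi,roi):
    m=cv2.inRange(cv2.cvtColor(im,cv2.COLOR_RGB2HSV),lo,hi);z=np.zeros_like(m);x0,y0,x1,y1=roi;z[y0:y1,x0:x1]=m[y0:y1,x0:x1];return z
E
python3 - <<'E'
from h import *
t=np.load("pics/top0.npy");s=np.load("pics/scene0.npy")
for n,im,pts in (("top",t,[(191,265),(180,190)]),("scene",s,[(222,312),(205,200),(200,335),(237,335)])):
    h=cv2.cvtColor(im,cv2.COLOR_RGB2HSV);print(n,[h[y,x].tolist() for x,y in pts])
a=cv2.resize(t[130:300,125:315],None,fx=3,fy=3,interpolation=cv2.INTER_CUBIC)
b=cv2.resize(s[170:360,125:310],None,fx=3,fy=3,interpolation=cv2.INTER_CUBIC)
cv2.imwrite("pics/ct.png",a[...,::-1]);cv2.imwrite("pics/cs.png",b[...,::-1])
E
```

```text
top [[17, 145, 247], [27, 79, 254]]
scene [[20, 136, 254], [29, 48, 255], [11, 147, 130], [12, 144, 124]]
```

View pics/ct.png

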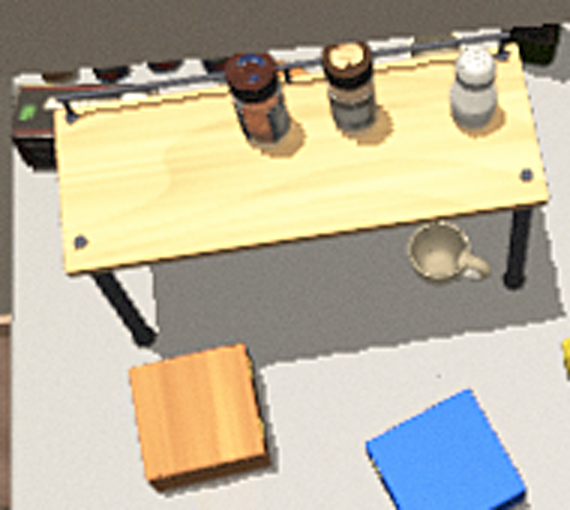

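View pics/cs.png

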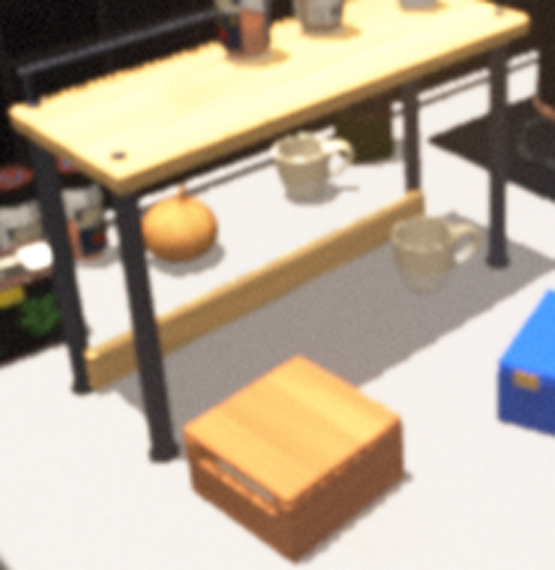

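The crop confirms it: the orange box has the window with sachets on its left (+y) side, and the blue box has no window.

```bash
python3 - <<'E'
from h import *
np.set_printoptions(precision=1,suppress=True)
t=np.load("pics/top0.npy");s=np.load("pics/scene0.npy")
mt=mask(t,(12,100,190),(22,255,255),(160,235,225,310));ms=mask(s,(12,90,195),(24,255,255),(180,280,270,350))
qt=quad(mt).reshape(-1,2);qs=quad(ms).reshape(-1,2);print(qt,qs)
for n,q in(("top",qt),("scene",qs)):
    P=np.array([onz(n,p,58) for p in q]);print(n,P,"c",P.mean(0),"L",np.linalg.norm(P-np.roll(P,-1,0),axis=1))
    e=np.roll(P,-1,0)-P;print("ang",np.degrees(np.arctan2(e[:,1],e[:,0])))
f=lambda x,y:(125+x/3,130+y/3);g=lambda x,y:(125+x/3,170+y/3)
print("box centre top tri",tri(qt.mean(0),qs.mean(0)))
print("FLbase",tri(f(147,338),g(163,453)),onz("top",f(147,340),0),onz("scene",g(163,455),0))
print("FRbase",tri(f(514,282),g(498,261)),onz("top",f(514,284),0),onz("scene",g(498,263),0))
print("screwFL",tri(f(80,242),g(118,155)),onz("top",f(80,242),251),"screwFR",onz("top",f(526,175),251),onz("top",f(502,57),251),onz("top",f(70,118),251))
print("board FL",onz("top",f(67,271),251),tri(f(67,271),g(121,185)),"FR",onz("top",f(547,200),251))
E
```

```text
[[213. 280.]
 [173. 290.]
 [167. 252.]
 [206. 243.]] [[260. 309.]
 [220. 338.]
 [183. 313.]
 [224. 287.]]
top [[466.7  94.8]
 [451.5 204.2]
 [560.9 217.4]
 [575.1 107.7]] c [513.6 156. ] L [110.5 110.3 110.7 109.1]
ang [  97.9    6.9  -82.7 -173.2]
scene [[459.3  98.3]
 [447.7 209.1]
 [560.  223.8]
 [574.2 108.6]] c [510.3 160. ] L [111.4 113.3 116.  115.4]
ang [  96.     7.4  -83.  -174.9]
box centre top tri (array([515. , 157.5,  50.6]), np.float64(0.46547051486536517))
FLbase (array([608.8, 210.4,  -3.5]), np.float64(3.730672645845854)) [604.2 208.4] [605.  214.2]
FRbase (array([ 624.7, -158.3,   -0.7]), np.float64(1.0300954009804064)) [ 621.9 -158.3] [ 622.  -154.9]
screwFL (array([608.6, 212. , 250. ]), np.float64(0.7604843350477593)) [607.9 211.4] screwFR [ 627.  -157.7] [ 740.2 -151.9] [722.1 218.1]
board FL [583.7 222.2] (array([587.1, 224. , 240.9]), np.float64(1.783075712438864)) FR [ 602.5 -172. ]
```

Measurements, in world mm:
- **Box:** centre about (513,157), edges at about 7°, and a quarter turn counter-clockwise is needed.
- **Post:** (608,211).
- **Shelf:** yaw about 2.8°, origin about (653,28).
- **Home:** centre about (652,145).

The post overlaps the far side by only about 8 mm, so I'll first nudge the box left a little. Moving over now.

Call:
arm_command(delta_pos=[[0.6,0.52,0],[0.6,0.52,0],[0.6,0.52,0],[0.6,0.52,0],[0.6,0.52,0]], delta_rot=[[0,0,-0.158],[0,0,-0.158],[0,0,-0.158],[0,0,-0.158],[0,0,-0.158]], claw=[1,1,1,1,1])

```text
t: 0.52
eef_pos: [334.4, -465.5, 214.5]
tcp_rot: [-3.141, 0.0, 0.049]
ft_force: [0.3, -0.6, 0.4]
opening: 0.707
grip_force: 0.0
```

Call:
arm_command(delta_pos=[[0.44,0.68,0],[0.44,0.68,0],[0.44,0.68,0],[0.44,0.68,0],[0.44,0.68,0]], delta_rot=[[0,0,0],[0,0,0],[0,0,0],[0,0,0],[0,0,0]], claw=[1,1,1,1,1])

```text
t: 0.93
eef_pos: [443.6, -295.3, 214.5]
tcp_rot: [-3.141, 0.0, 0.049]
ft_force: [-0.5, -0.8, -0.5]
opening: 0.356
grip_force: 0.0
```

Call:
arm_command(delta_pos=[[0.28,0.76,0],[0.28,0.76,0],[0.28,0.76,0],[0.28,0.76,0],[0.28,0.76,0]], delta_rot=[[0,0,0],[0,0,0],[0,0,0],[0,0,0],[0,0,0]], claw=[1,1,1,1,1])

```text
t: 1.35
eef_pos: [513.1, -105.2, 214.6]
tcp_rot: [-3.141, 0.0, 0.049]
ft_force: [1.2, -0.3, -0.1]
opening: 0.023
grip_force: 0.0
```

Call:
arm_command(delta_pos=[[0,0.7,0],[0,0.7,0],[0,0.7,0],[0,0.7,0],[0,0.7,0]], delta_rot=[[0,0,0],[0,0,0],[0,0,0],[0,0,0],[0,0,0]], claw=[1,1,1,1,1])

```text
t: 1.77
eef_pos: [512.1, 72.0, 214.5]
tcp_rot: [-3.141, 0.0, 0.052]
ft_force: [0.1, -0.1, 0.4]
opening: 0.0
grip_force: 0.0
```

Call:
arm_command(delta_pos=[[0,0,-0.15],[0,0,-0.3],[0,0,-0.45],[0,0,-0.6],[0,0,-0.72]], delta_rot=[[0,0,0],[0,0,0],[0,0,0],[0,0,0],[0,0,0]], claw=[1,1,1,1,1])

```text
t: 2.18
eef_pos: [512.0, 67.1, 32.3]
tcp_rot: [3.141, 0.002, 0.049]
ft_force: [0.1, 1.3, -0.1]
opening: 0.008
grip_force: 0.0
```

```bash
python3 - <<'E'
from h import *
a=read_camera("top")[130:320,125:335];b=read_camera("scene")[170:360,125:335]
cv2.imwrite("pics/m1.png",cv2.resize(np.vstack([a]),None,fx=2.5,fy=2.5)[...,::-1]);print(state()["eef_pos"],proj("top",state()["eef_pos"]))
E
```

```text
[510.58017639  66.98195267  30.90794265] [223.03654544 265.98238742]
```

View pics/m1.png

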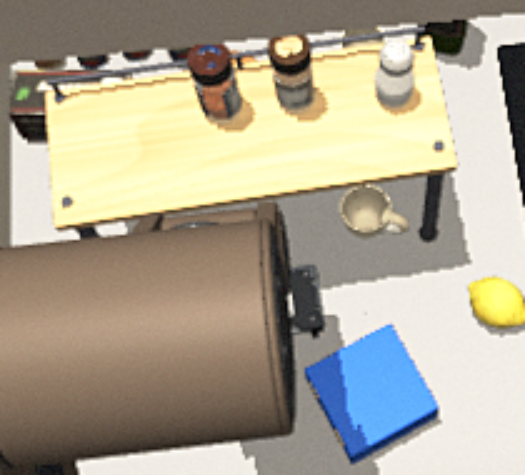

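The top view shows the arm's link covering the tea box, with the tool on its right side. The blue box is clear of it, at crop (375,390). I'll check arm clearance in the scene view.

```bash
python3 - <<'E'
from h import *
b=read_camera("scene")
cv2.imwrite("pics/m2.png",b[...,::-1])
E
```

```text
(no output)
```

View pics/m2.png

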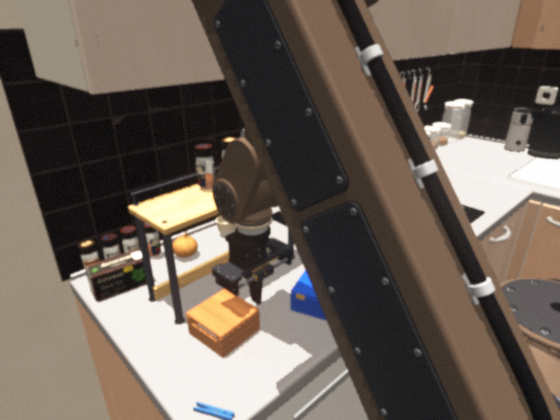

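Call:
arm_command(delta_pos=[[0,0,-0.05],[0,0.04,-0.05],[0,0.08,-0.05],[0,0.11,-0.05],[0,0.14,-0.05]], delta_rot=[[0,0,0],[0,0,0],[0,0,0],[0,0,0],[0,0,0]], claw=[1,1,1,1,1])

```text
t: 2.75
eef_pos: [513.3, 103.5, 23.6]
tcp_rot: [3.141, -0.002, 0.049]
ft_force: [0.2, -2.2, 1.1]
opening: 0.004
grip_force: 1.0
```

```bash
cat >> h.py <<'E'
def boxtop():
    s=read_camera("scene");m=mask(s,(12,90,195),(24,255,255),(170,255,300,350))
    q=quad(m).reshape(-1,2);P=np.array([onz("scene",p,58) for p in q])
    e=np.roll(P,-1,0)-P;a=np.degrees(np.arctan2(e[:,1],e[:,0]))
    print("box",np.round(P).tolist(),"c",P.mean(0).round(1),"L",np.linalg.norm(e,axis=1).round(),"ang",a.round(1))
    st=state();print("tcp",np.round(st["eef_pos"],1),np.round(st["tcp_rot"],2),"F",np.round(st["ft_force"],1),"t",st["t"])
    return s
E
python3 -c "
from h import *
boxtop()"
```

```text
box [[458.0, 129.0], [451.0, 221.0], [562.0, 235.0], [573.0, 124.0]] c [511.  176.9] L [ 92. 111. 112. 115.] ang [ 94.4   7.2 -84.3 177.2]
tcp [513.2 104.4  23.4] [-3.14 -0.    0.05] F [-0.3  0.6 -0.2] t 2.8
```

Call:
arm_command(delta_pos=[[0,-0.12,0],[0,-0.12,0.1],[0,-0.12,0.26],[-0.15,-0.12,0.3],[-0.3,-0.06,0.3]], delta_rot=[[0,0,0],[0,0,0],[0,0,0],[0,0,0],[0,0,0]], claw=[1,1,1,1,1])

```text
t: 3.22
eef_pos: [439.2, 86.6, 99.9]
tcp_rot: [3.141, -0.006, 0.047]
ft_force: [0.1, 1.4, -0.1]
opening: 0.006
grip_force: 0.0
```

Call:
arm_command(delta_pos=[[-0.03,0.15,0],[-0.03,0.24,-0.05],[-0.03,0.24,-0.18],[-0.03,0.24,-0.3],[-0.03,0.24,-0.32]], delta_rot=[[0,0,0],[0,0,0],[0,0,0],[0,0,0],[0,0,0]], claw=[1,1,1,1,1])

```text
t: 3.63
eef_pos: [428.9, 147.8, 14.7]
tcp_rot: [3.141, 0.004, 0.05]
ft_force: [-0.6, 0.1, 0.3]
opening: 0.006
grip_force: 0.0
```

```bash
python3 -c "
from h import *
boxtop()"
```

```text
box [[536.0, 147.0], [444.0, 221.0], [562.0, 235.0], [574.0, 120.0]] c [529.2 180.4] L [118. 118. 116.  47.] ang [141.1   6.7 -83.7 144.8]
tcp [429.1 147.5  15.5] [3.14 0.   0.05] F [-0.4 -0.2 -0.3] t 3.6833
```

Call:
arm_command(delta_pos=[[0.05,0,0],[0.09,0,0],[0.12,0.005,0],[0.15,0.01,0],[0.18,0.015,0]], delta_rot=[[0,0,0],[0,0,0],[0,0,0],[0,-0.04,0],[0,-0.08,0]], claw=[1,1,1,1,1])

```text
t: 4.1
eef_pos: [477.0, 151.1, 18.4]
tcp_rot: [3.136, -0.13, 0.048]
ft_force: [-0.3, -0.7, -0.8]
opening: 0.008
grip_force: 0.7
```

Call:
arm_command(delta_pos=[[0.03,0,0],[0.05,0,0],[0.07,0,0],[0.09,0,0],[0.1,0,0]], delta_rot=[[0,-0.03,0],[0,-0.06,0],[0,-0.09,0],[0,-0.09,0],[0,-0.09,0]], claw=[1,1,1,1,1])

```text
t: 4.52
eef_pos: [491.1, 147.6, 15.7]
tcp_rot: [3.12, -0.247, 0.05]
ft_force: [-44.0, -14.5, 20.6]
opening: 0.001
grip_force: 23.2
```

```bash
python3 -c "
from h import *
s=boxtop();cv2.imwrite('pics/m3.png',cv2.resize(s[170:370,120:320],None,fx=3,fy=3)[...,::-1])"
```

```text
box [[476.0, 215.0], [576.0, 245.0], [593.0, 236.0], [598.0, 197.0]] c [560.7 223.2] L [104.  20.  39. 123.] ang [ 16.5 -28.8 -83.3 171.2]
tcp [491.1 147.5  15.6] [ 3.12 -0.25  0.05] F [-37.6 -12.9  13.2] t 4.5667
```

View pics/m3.png

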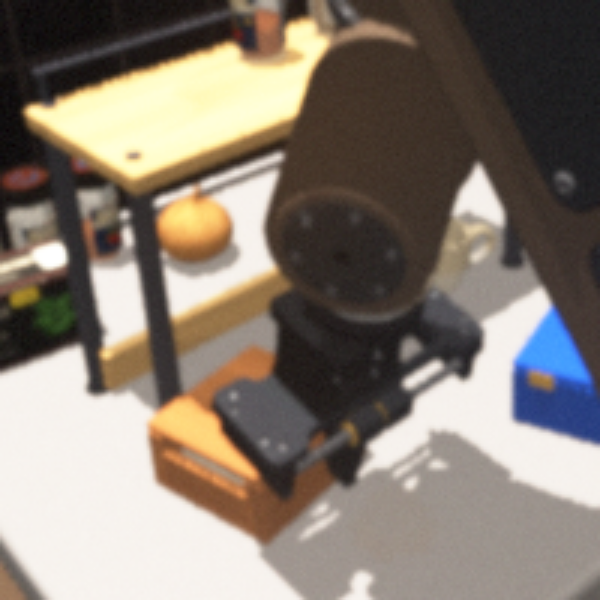

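The tool is jammed at 44 N, with the box bearing on the post at about 16°. I'll back off slightly and find out why.

Call:
arm_command(delta_pos=[[-0.03,0,0],[-0.04,0,0],[-0.05,0,0.0],[-0.05,0,0],[-0.05,0,0]], delta_rot=[[0,0,0],[0,0,0],[0,0,0],[0,0,0],[0,0,0]], claw=[1,1,1,1,1])

```text
t: 4.98
eef_pos: [488.7, 151.2, 17.8]
tcp_rot: [3.128, -0.268, 0.05]
ft_force: [-0.9, 0.3, 1.1]
opening: 0.007
grip_force: 0.5
```

```bash
python3 -c "
from h import *
np.set_printoptions(precision=1,suppress=True)
s=boxtop();t=read_camera('top');np.save('pics/s4.npy',s)
f=lambda X:(proj('scene',X)-[120,170])*3
print('tcp then',f([491,147.5,15.6]),'finger 60 up',f([476,147.5,75]),'wrist235',f([436,147,235]),'m2 tcp',proj('scene',[512,67,31]))
w=read_camera('wrist');a=cv2.resize(s[170:370,120:320],(400,400));c=cv2.resize(w,(533,400))
cv2.imwrite('pics/m4.png',cv2.resize(np.hstack([a,c]),None,fx=.85,fy=.85)[...,::-1])"
```

```text
box [[555.0, 205.0], [485.0, 217.0], [582.0, 251.0], [604.0, 203.0]] c [556.3 219. ] L [ 72. 103.  53.  48.] ang [170.6  19.6 -65.4 177.8]
tcp [488.6 151.2  17.7] [ 3.1 -0.3  0.1] F [ 0.2  0.2 -0. ] t 5.0333
tcp then [340.2 474.1] finger 60 up [348.5 418.1] wrist235 [375.3 238. ] m2 tcp [255.8 301.1]
```

View pics/m4.png

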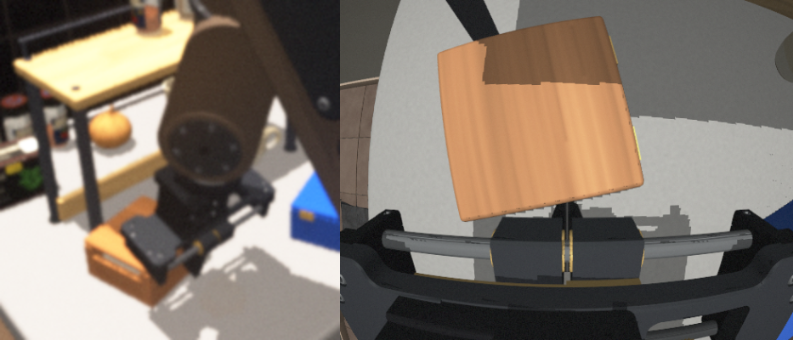

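The box is free and at about 20°. The finger was acting mid-face, near self-locking with the post contact. In the wrist view the near face runs from (460,220) to (640,183) with the finger at (567,210), so I'll shift contact towards the right end and follow the arc round the post.

Call:
arm_command(delta_pos=[[0,-0.05,0],[0.01,-0.1,0],[0.03,-0.1,0],[0.05,-0.11,0],[0.07,-0.12,0]], delta_rot=[[0,0,0],[0,0,0],[0,0,0],[0,0,0],[0,0,0]], claw=[1,1,1,1,1])

```text
t: 5.55
eef_pos: [504.3, 120.4, 16.8]
tcp_rot: [3.127, -0.263, 0.05]
ft_force: [-7.2, -4.6, 4.1]
opening: 0.008
grip_force: 4.3
```

Call:
arm_command(delta_pos=[[0.025,-0.02,0],[0.05,-0.04,0],[0.075,-0.06,0],[0.1,-0.075,0],[0.12,-0.085,0]], delta_rot=[[0,-0.03,0],[0,-0.05,0],[0,-0.08,0],[0,-0.1,0],[0,-0.1,0]], claw=[1,1,1,1,1])

```text
t: 5.97
eef_pos: [550.6, 88.1, 39.2]
tcp_rot: [3.074, -0.386, 0.09]
ft_force: [1.0, 0.6, 0.7]
opening: 0.003
grip_force: 0.3
```

```bash
python3 -c "
from h import *
s=boxtop()
w=read_camera('wrist');a=cv2.resize(s[170:370,120:320],(400,400));c=cv2.resize(w,(533,400))
cv2.imwrite('pics/m5.png',cv2.resize(np.hstack([a,c]),None,fx=.85,fy=.85)[...,::-1])"
```

```text
box [[505.0, 174.0], [566.0, 239.0], [596.0, 210.0], [561.0, 116.0]] c [556.8 184.7] L [ 89.  42. 101.  81.] ang [  46.7  -44.  -110.7  133.8]
tcp [552.3  87.   39.6] [ 3.08 -0.39  0.09] F [ 1.4 -2.5  1. ] t 6.0167
```

View pics/m5.png

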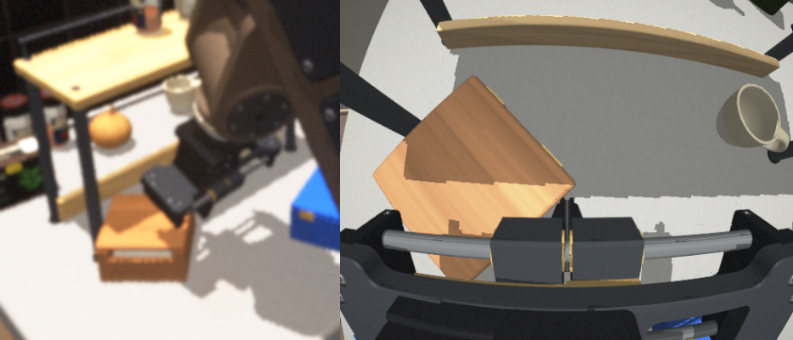

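```bash
python3 -c "
from h import *
np.set_printoptions(precision=3,suppress=True)
s=state();print(s['joints'],s['qvel'],s['tau'],s['eef_pos'],s['tcp_rot'],s['ft_force'])"
```

```text
[ 0.068  0.591  2.135 -1.131  0.066  2.683] [ 0.025  0.004  0.03  -0.065 -0.002  0.049] [ -0.452 -52.758 -11.397   0.487  -0.653  -0.379] [551.291  87.685  39.137] [ 3.075 -0.386  0.088] [ 0.416 -1.024 -0.117]
```

The wrist joints are near their limits because that tilt isn't reachable so close in. The box is now at about 44° against the post. I'll reduce the tilt a little with the finger just clear, then read the joints.

Call:
arm_command(delta_pos=[[0,-0.03,0],[0,-0.06,0],[0,-0.06,-0.02],[0,-0.06,-0.04],[0,-0.06,-0.06]], delta_rot=[[0,0.03,0],[0,0.06,0],[0,0.1,0],[0,0.12,0],[0,0.14,0]], claw=[1,1,1,1,1])

```text
t: 6.48
eef_pos: [550.3, 69.1, 27.8]
tcp_rot: [3.065, -0.211, 0.084]
ft_force: [0.7, -1.0, -0.0]
opening: 0.006
grip_force: 0.0
```

```bash
cat >> h.py <<'E'
def J():
    s=state();print("j",np.round(s['joints'],3),"tcp",np.round(s['eef_pos'],1),np.round(s['tcp_rot'],3),"F",np.round(s['ft_force'],1),s['t'])
E
python3 -c "
from h import *
J();boxtop()"
```

```text
j [ 0.039  0.616  2.035 -0.242  0.284  1.76 ] tcp [550.3  69.1  27.8] [ 3.065 -0.211  0.084] F [ 0.7 -1.  -0. ] 6.4833
box [[490.0, 159.0], [568.0, 250.0], [620.0, 173.0], [585.0, 115.0]] c [565.8 174.1] L [119.  93.  68. 105.] ang [  49.7  -55.7 -120.6  155.1]
tcp [551.7  69.6  27.2] [ 3.07 -0.21  0.08] F [ 0.6 -0.7  0. ] t 6.5333
```

Call:
arm_command(delta_pos=[[0.02,0.01,-0.01],[0.04,0.02,-0.02],[0.06,0.03,-0.03],[0.08,0.05,-0.03],[0.1,0.06,-0.03]], delta_rot=[[0.02,-0.02,-0.01],[0.04,-0.04,-0.02],[0.05,-0.06,-0.02],[0.05,-0.08,-0.02],[0.05,-0.08,-0.02]], claw=[1,1,1,1,1])

```text
t: 6.95
eef_pos: [572.9, 80.5, 19.5]
tcp_rot: [3.137, -0.34, 0.025]
ft_force: [-18.6, -65.2, 18.1]
opening: 0.004
grip_force: 34.1
```

```bash
python3 -c "
from h import *
J();boxtop()"
```

```text
j [ 0.028  0.641  2.067 -0.06   0.094  1.633] tcp [572.9  80.5  19.5] [ 3.137 -0.34   0.025] F [-18.6 -65.2  18.1] 6.95
box [[490.0, 159.0], [552.0, 242.0], [599.0, 208.0], [569.0, 156.0]] c [552.7 191.3] L [104.  58.  61.  78.] ang [  53.5  -36.  -120.1  177.8]
tcp [573.9  80.4  19.6] [ 3.14 -0.34  0.03] F [ -8.6 -42.    6.9] t 7.0
```

Finger and post are opposing each other directly (a pinch), so contact has to move deeper. I'll back off and locate the box numerically from the wrist camera.

Call:
arm_command(delta_pos=[[0,-0.03,0],[0,-0.05,0],[0,-0.06,0],[0,-0.06,0],[0,-0.06,0]], delta_rot=[[0,0.02,0],[0,0.02,0],[0,0.02,0.0],[0,0.02,0],[0,0.02,0]], claw=[1,1,1,1,1])

```text
t: 7.42
eef_pos: [575.8, 68.6, 20.2]
tcp_rot: [3.138, -0.313, 0.03]
ft_force: [-0.1, -0.9, -1.0]
opening: 0.002
grip_force: 0.0
```

```bash
cat >> h.py <<'E'
def wbox(z=58):
    c=calibration("wrist");K=np.array(c["camera_matrix"]);T=np.array(c["T"]);im=read_camera("wrist")
    m=cv2.inRange(cv2.cvtColor(im,cv2.COLOR_RGB2HSV),(8,95,50),(20,255,255));m=cv2.morphologyEx(m,cv2.MORPH_OPEN,np.ones((5,5)))
    k=max(cv2.findContours(m,0,1)[0],key=cv2.contourArea)[:,0].astype(float)
    u=(k[:,0]-K[0,2])/K[0,0];v=(k[:,1]-K[1,2])/K[1,1];r=np.hypot(u,v)+1e-9
    d=np.c_[u/r*np.sin(r),v/r*np.sin(r),np.cos(r)]@T[:3,:3].T
    P=(T[:3,3]+d*((z-T[2,3])/d[:,2:]))[:,:2]
    h=cv2.convexHull(P.astype(np.float32));q=cv2.approxPolyDP(h,8,True)[:,0]
    e=np.roll(q,-1,0)-q
    print("wrist cam",T[:3,3].round(),"area px",len(k),"poly",np.round(q).tolist(),"len",np.linalg.norm(e,axis=1).round(),"ang",np.degrees(np.arctan2(e[:,1],e[:,0])).round(1))
    return im,m
E
python3 -c "
from h import *
J();wbox()"
```

```text
j [2.000e-03 6.410e-01 2.047e+00 3.700e-02 1.410e-01 1.507e+00] tcp [575.8  68.6  20.2] [ 3.138 -0.313  0.03 ] F [-0.1 -0.9 -1. ] 7.4167
wrist cam [596.  69. 206.] area px 606 poly [[557.0, 236.0], [564.0, 113.0], [585.0, 83.0], [643.0, 174.0]] len [123.  37. 108. 106.] ang [-86.7 -54.7  57.8 144.1]
```

Wrist view in numbers: right corner (585,83), back corner (643,174), rotation about 55°, post at mid-side. Next I push mainly in +x close to the right corner, so that friction helps the turn.

Call:
arm_command(delta_pos=[[-0.04,0.0,0],[-0.05,0.04,0],[-0.04,0.06,0],[-0.02,0.06,0],[0.0,0.06,0]], delta_rot=[[0,0,0],[0,0,0],[0,0,0.0],[0,-0.01,0],[0,-0.02,0]], claw=[1,1,1,1,1])

```text
t: 7.88
eef_pos: [574.7, 83.1, 19.9]
tcp_rot: [3.137, -0.342, 0.03]
ft_force: [-3.7, -14.3, 0.4]
opening: 0.004
grip_force: 7.2
```

Call:
arm_command(delta_pos=[[0.02,0,0],[0.04,-0.005,0],[0.06,-0.01,0],[0.08,-0.01,0],[0.09,-0.01,0]], delta_rot=[[0,-0.01,0],[0,-0.02,0],[0,-0.03,0.0],[0,-0.04,0],[0,-0.05,0]], claw=[1,1,1,1,1])

```text
t: 8.3
eef_pos: [605.3, 81.4, 29.2]
tcp_rot: [3.132, -0.404, 0.029]
ft_force: [0.3, -20.7, -3.8]
opening: 0.008
grip_force: 9.4
```

```bash
python3 -c "
from h import *
J();wbox()"
```

```text
j [ 0.03   0.646  2.027 -0.144  0.065  1.715] tcp [605.3  81.4  29.2] [ 3.132 -0.404  0.029] F [  0.3 -20.7  -3.8] 8.3
wrist cam [609.  83. 216.] area px 534 poly [[602.0, 204.0], [588.0, 192.0], [590.0, 128.0], [604.0, 91.0], [620.0, 85.0], [651.0, 190.0]] len [ 18.  64.  39.  18. 110.  51.] ang [-140.6  -88.5  -68.6  -22.1   73.9  164.7]
```

The box has turned about 71°, with its back side at 74°. Now I retreat, go round to the front, open the fingers to about 40 mm, and push the lip squarely with both.

Call:
arm_command(delta_pos=[[0,-0.08,0],[-0.12,-0.1,0],[-0.26,-0.1,0],[-0.4,-0.1,-0.02],[-0.5,-0.1,-0.03]], delta_rot=[[0,0.02,0],[0,0.04,0],[0,0.06,0.0],[0,0.08,0],[0,0.11,0.01]], claw=[1,1,1,0.58,0.58])

```text
t: 8.77
eef_pos: [477.1, 57.5, 21.9]
tcp_rot: [3.139, -0.23, 0.045]
ft_force: [1.2, -0.1, -1.4]
opening: 0.097
grip_force: 0.0
```

Call:
arm_command(delta_pos=[[0,0.1,0],[0,0.2,0],[0,0.3,0],[0,0.38,0],[0,0.38,0]], delta_rot=[[0,0,0],[0,0,0],[0,0,0],[0,0,0],[0,0,0]], claw=[0.58,0.58,0.58,0.58,0.58])

```text
t: 9.18
eef_pos: [480.6, 155.4, 22.3]
tcp_rot: [3.14, -0.235, 0.048]
ft_force: [0.4, 0.4, -0.6]
opening: 0.401
grip_force: 0.0
```

```bash
python3 -c "
from h import *
J();wbox();boxtop()"
```

```text
j [ 0.202  0.59   2.17  -0.245  0.154  1.963] tcp [480.6 155.4  22.3] [ 3.14  -0.235  0.048] F [ 0.4  0.4 -0.6] 9.1833
wrist cam [515. 157. 206.] area px 733 poly [[622.0, 196.0], [547.0, 216.0], [520.0, 114.0], [623.0, 86.0]] len [ 77. 106. 107. 110.] ang [ 165.4 -105.2  -15.1   90.4]
box [[548.0, 202.0], [535.0, 224.0], [576.0, 212.0], [590.0, 204.0]] c [562.3 210.5] L [26. 42. 17. 42.] ang [ 120.   -16.7  -30.6 -177.9]
tcp [480.2 153.2  22. ] [ 3.14 -0.23  0.05] F [-0.6  0.  -0.6] t 9.2833
```

Call:
arm_command(delta_pos=[[0.08,0,0],[0.13,-0.005,-0.01],[0.17,-0.01,-0.01],[0.21,-0.01,-0.01],[0.25,-0.01,-0.01]], delta_rot=[[0,0,0],[0,0,0],[0,-0.01,0],[0,-0.02,0],[0,-0.03,0]], claw=[0.58,0.58,0.58,0.58,0.58])

```text
t: 9.7
eef_pos: [542.8, 149.1, 19.2]
tcp_rot: [3.137, -0.279, 0.044]
ft_force: [-1.8, -0.0, -0.6]
opening: 0.42
grip_force: 0.8
```

```bash
python3 -c "
from h import *
J();wbox()"
```

```text
j [ 0.17   0.633  2.062 -0.227  0.175  1.916] tcp [542.8 149.1  19.2] [ 3.137 -0.279  0.044] F [-1.8 -0.  -0.6] 9.7
wrist cam [569. 151. 204.] area px 837 poly [[667.0, 199.0], [560.0, 204.0], [555.0, 98.0], [661.0, 93.0]] len [107. 106. 106. 106.] ang [177.1 -92.6  -3.   86.8]
```

The box is nearly square. Pushing it home.

Call:
arm_command(delta_pos=[[0.03,0,0],[0.06,0,0],[0.09,0,0],[0.12,0,0],[0.14,0,0]], delta_rot=[[0,-0.01,0],[0,-0.02,0],[0,-0.03,0],[0,-0.04,0],[0,-0.05,0]], claw=[0.58,0.58,0.58,0.58,0.58])

```text
t: 10.17
eef_pos: [577.9, 149.8, 19.3]
tcp_rot: [3.134, -0.358, 0.046]
ft_force: [-1.3, -0.1, -0.8]
opening: 0.422
grip_force: 0.6
```

```bash
python3 -c "
from h import *
J();wbox()"
```

```text
j [ 0.166  0.656  2.029 -0.456  0.113  2.136] tcp [577.9 149.8  19.3] [ 3.134 -0.358  0.046] F [-1.3 -0.1 -0.8] 10.1667
wrist cam [590. 151. 206.] area px 815 poly [[696.0, 206.0], [588.0, 201.0], [593.0, 95.0], [700.0, 98.0]] len [108. 106. 107. 108.] ang [-177.1  -87.5    1.8   92.1]
```

Call:
arm_command(delta_pos=[[0.02,0,0],[0.03,0,0],[0.04,0,0],[0.05,0,0],[0.055,0,0]], delta_rot=[[0,0,0],[0,0,0],[0,0,0],[0,0,0],[0,0,0]], claw=[0.58,0.58,0.58,0.58,0.58])

```text
t: 10.63
eef_pos: [587.1, 149.2, 18.1]
tcp_rot: [3.131, -0.349, 0.047]
ft_force: [-24.7, 0.9, 11.8]
opening: 0.421
grip_force: 12.6
```

```bash
python3 -c "
from h import *
J();wbox()"
```

```text
j [ 0.162  0.664  2.002 -0.367  0.14   2.043] tcp [587.1 149.2  18.1] [ 3.131 -0.349  0.047] F [-24.7   0.9  11.8] 10.6333
wrist cam [601. 151. 205.] area px 823 poly [[702.0, 207.0], [596.0, 200.0], [602.0, 93.0], [708.0, 98.0]] len [106. 107. 105. 109.] ang [-176.1  -86.8    2.5   93.1]
```

It is home: 25 N against the rail, edges at 2.5–3.1° (shelf about 2.8°), centre about (652,150). Retreating, then checking.

Call:
arm_command(delta_pos=[[-0.04,0,0],[-0.12,0,0],[-0.24,0,0],[-0.38,0,0.0],[-0.45,0,0.05]], delta_rot=[[0,0,0],[0,0.03,0],[0,0.06,0],[0,0.1,0],[0,0.13,0]], claw=[0.58,0.58,0.58,0.58,0.58])

```text
t: 11.1
eef_pos: [474.7, 149.8, 30.6]
tcp_rot: [-3.14, -0.146, 0.044]
ft_force: [-0.1, -0.0, -0.5]
opening: 0.422
grip_force: 0.0
```

```bash
python3 -c "
from h import *
J();w,_=wbox();s=read_camera('scene')
cv2.imwrite('pics/m6.png',np.hstack([cv2.resize(s[130:380,80:360],(400,357)),cv2.resize(w,(400,357))])[...,::-1])"
```

```text
j [ 0.183  0.573  2.127 -0.063  0.297  1.769] tcp [474.7 149.8  30.6] [-3.14  -0.146  0.044] F [-0.1 -0.  -0.5] 11.1
wrist cam [526. 151. 211.] area px 516 poly [[617.0, 202.0], [577.0, 188.0], [581.0, 109.0], [601.0, 94.0], [624.0, 95.0]] len [ 43.  79.  25.  24. 107.] ang [-160.7  -87.2  -36.9    2.3   93.8]
```

View pics/m6.png

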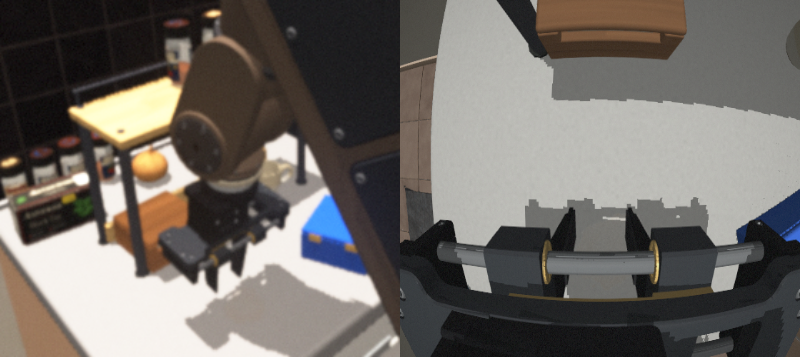

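The picture shows the box under the shelf beside the post, window facing out, and the gripper clear of everything.

```bash
python3 -c "
from cell import *
print(job_done())"
```

```text
the job is handed in; nothing more can be done
None
```

I turned the tea box round the corner post and pushed it home against the back rail, square to the shelf within about 1°, close along the post and with the window facing out; I handed it in at about 11 s, and no verdict came back.

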